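# Load a vial in the bench tester and hold the cap down on it

### The arm

A 6-joint arm with a two-finger parallel gripper is mounted at the origin on a cart in front of the work surface, level with it; the furniture and walls round the work are solid. World frame = base frame: x ahead of the robot, y to its left, z up, the work surface at z = 0. Lengths are in mm, angles in degrees, forces in N, time in s.
With the tool pointing down it reaches from about 350 to 850 mm from the base axis. Payload 8.1 kg.
Tool frame: the origin (TCP) lies between the finger pads; the fingertips stand 14 mm ahead of it and the grasp point (between the pads) lies 5 mm behind it; z points along the fingers, x is the direction in which the jaws open and shut, and the axes are right-handed (so a half turn about z gives the same grasp; the last joint's range is limited). The gripper opens to 85 mm and grips with 20 to 120 N. Pads are 22 mm wide; open, the fingers measure 114 mm over their backs; the gripper's body (76 mm by 85 mm) begins 54 mm behind the grasp point. The pads swing forward as they close: fully open they stand 13 mm farther back than shut.
Start: joints at [71.826, 7.471, 85.268, -0, 87.261, -4.893], TCP at [137.815, 583.963, 245.292] pointing down, gripper open.
Joint ranges: [-169.43, 169.43], [-51.17, 129.36], [1.28, 143.12], [-76.62, 256.62], [0, 156.53], [-152.29, 152.29]. Speed limits (degrees/s): [136.94, 136.94, 159.86, 180, 180, 180].

### API

Orientations are given as [roll, pitch, yaw] about the fixed x, y, z axes, in that order (R = Rz(yaw) Ry(pitch) Rx(roll)).
In Python, from bench import r, vision, job gives the robot as it stands.
- The arm moves only by the tool send_rows, never from a script. Its arguments are lists of equal length, an entry for each row: "dp": the shift along the world's x, y, z in mm, a list of three; "rot": the turn, a rotation vector about the world's x, y, z in rad, a list of three. In form: {"dp": [[tx, ty, tz], ...], "rot": [[wx, wy, wz], ...]}. A call has 1 to 5 rows; each row is the pose to reach, as a shift and turn from the pose commanded when the call began; what a row does not reach only later rows make up. A row lasts 1/8 s, in which the tool goes at most 62.5 mm and 10.7 degrees, less where a joint would pass 70% of its speed; a pose out of reach is approached as far as the arm can. A call with a gripper value outside its range is refused whole. "jaw" is the finger opening in mm, from 0 to 85.4, set as the call begins (left out, the last holds). The fingers move at their own pace and stop on an object; "force" is the grip in N (left out, the last holds). Time passes only in rows, so rows that repeat a pose let the fingers close. It gives the time, the measured TCP pose, the force and the opening at its end, in the units of the state.
- r.sense(): the state, without advancing time (a new reading comes with each control period).
- vision.snapshot(name): name is "side" or "top" or "wrist"; returns a dict with "pixels" (420x560x3 uint8, red, green, blue), "depth" (420x560 float32, mm along the optical axis (not along the pixel's ray), 0 where there is no reading), "intrinsics" (3x3 intrinsics, pixels), "world_from_camera" (4x4, takes a point from camera to world coordinates); the wrist camera has in their place "T_tool_cam" (4x4, takes a point from camera to tool coordinates, whose origin is the TCP and whose axes are the tool frame's). Camera axes: x right, y down, z forward; pixel columns grow to the right and rows downward; lengths in mm; the calibration is good to about 2 mm. A picture is of the moment at which its call begins: read the wrist's pose just before it.
- job.hand_in(): hands the job in, once; it reports no verdict.
The state is a dict: "time": time; "joint_pos": joint angles; "qd": joint speeds; "joint_efforts": joint torques, N m; "tool_pos": TCP position; "tcp_rot": TCP orientation; "ft_force": force on the tool from outside, world axes, zero at the start; "wrist_torque": the same for the moment, N m; "finger_gap": finger opening in mm.
Only numpy, scipy, OpenCV 4.12 (cv2) and the standard library are available. Lean on these libraries where they do the work, as an engineer would, in place of code of your own. Each camera call takes 0.05 s, during which the arm holds its last target.

### The job

Stand the powder vial that is alone beside the bench tester upright in the tester's well and let it go, then put the black light cap over it, onto the well. Press the cap straight down against the springy lifter under the vial until its rim sits home all round on the turret, without forcing it, and finish while still gripping the cap and keeping it pressed firmly against that stop, because the tester reads only while it is held. Leave the other things on the counter as they stand.

Things in the scene. Friction and masses are not known exactly. Their poses are not given: they have to be found in the camera images.
- vial: the powder vial: alone on the worktop, left or right of the tester (the cap is on the other side); small upright round glass bottle with label, 26 mm body diameter, 54 mm tall in all, crimped flip-off top 18 mm across; the straight body reaches up to about 35 mm, then narrows to the neck. Origin at the centre of its underside, z up. About 26 g
- cap: black plastic bell-shaped light cap, open below, standing rim down on the worktop: bell 50 mm outside diameter and 49 mm tall, 43 mm inside diameter, 44 mm deep inside; on top of it a ribbed round knob of 24 mm diameter, from 49 to 72 mm above the rim, to grip it by. Origin at the centre of the rim (underside), z up. About 70 g
- tester: bench vial tester, fixed: white and grey housing 200 x 168 x 46 mm, sloped panel (to 73 mm high) on its front, aluminium turret behind: flange of 68 mm diameter, flat top 70 mm above the worktop, and on it a neck of 40 mm outside diameter, 14 mm high, with the well, a 30 mm bore. Origin: centre of the underside, x to its rear; turret axis at x = 35 mm. The cap goes over the neck
- well_mouth (a point): centre of the well's mouth, in the plane of the neck's top, 84 mm above the worktop. The lifter on which the vial stands is 16 mm below it at rest, so that 38 mm of the vial stand out
- seat (a point): on the well's axis in the plane of the flange's flat top, 70 mm above the worktop: where the cap's rim sits when it is home. The cap first rests on the vial with its rim 8 mm above this plane, already 6 mm down over the neck
- lifter (a joint): travel of the sprung lifter at the bottom of the well, m, 0 = up at rest, grows downward to 0.012 at most; the spring pushes up with 4 N at 0 and 8 N at 0.008, where the cap's rim meets the flange (the hard stop). Let go, it pushes vial and cap up again
- ampoule: bystander: standing glass ampoule, 20 mm diameter, 80 mm tall, fragile; origin at the centre of its underside, z up
- cup: bystander: steel cup, 56 mm diameter, 64 mm tall; origin at the centre of its underside
- brown_bottle: bystander: brown glass bottle, 48 mm diameter, 105 mm tall; origin at the centre of its underside
- gauze: bystander: flat gauze pack 52 x 75 x 9 mm lying near the front edge; origin at the centre of its underside
- pen: bystander: ball pen, 150 mm long, lying near the front edge; origin near its middle, at its underside
- tape: bystander: roll of tape, 104 mm diameter, 25 mm high, lying; origin at the centre of its underside

How it is judged (in metres and radians):
On the way, in this order (a step that is already met when the one before it is completed fails the run):
1. the vial stands upright in the well on the lifter, let go, before the cap is over it (horizontal distance between vial and well_mouth below 0.004 m and z of vial in the frame of well_mouth below -0.013 m and angle between vial's own z axis and vertical below 0.15 rad and contact force between the fingers and vial below 0.1 N and horizontal distance between cap and seat above 0.03 m), for 0.2 s.
2. the cap is over the vial, its rim down round the neck of the well (horizontal distance between cap and seat below 0.005 m and z of cap in the frame of seat below 0.0115 m and angle between cap's own z axis and vertical below 0.15 rad), for 0.05 s.
At the end, for the whole second after the job is handed in: Fingers hold the cap (over 2 N), still: its rim home on the flange (within 1.5 mm, pressing 0.5 to 50 N, centred within 4 mm, tilted under 0.06 rad), pressing with over 3 N on the vial, which stands upright in the well (within 4 mm of its axis) and has the lifter down over 6.5 mm (horizontal distance between cap and seat below 0.004 m and z of cap in the frame of seat below 0.0015 m and angle between cap's own z axis and vertical below 0.06 rad and contact force between cap and tester between 0.5 and 50 N and contact force between the fingers and cap above 2 N and horizontal distance between vial and well_mouth below 0.004 m and angle between vial's own z axis and vertical below 0.15 rad and contact force between cap and vial above 3 N and value of joint lifter above 0.0065 m and linear speed of cap below 0.01 m/s); the arm keeps its last pose, push and grip.
It fails at once if the cap is forced: more than 70 N on the tester (contact force between cap and tester above 70 N).
It fails at once if the standing ampoule, the cup or the brown bottle is knocked over or shoved more than 3 cm (angle between ampoule's own z axis and vertical above 0.5 rad or distance of any of ampoule, cup, brown_bottle from where it was at the start of the episode above 0.03 m).
It fails at once if the gauze pack, the pen or the tape is shoved more than 3 cm (distance of any of gauze, pen, tape from where it was at the start of the episode above 0.03 m).
It also fails if it takes over 58 s, if anything falls off the work surface, if the arm or the gripper's body presses on something with over 40 N, if the wrist force passes 120 N, or if a joint passes its speed limit or range.

## Working session

There is one attempt and no reset: what is moved stays moved. The work goes in short steps, Python scripts to look and compute and a tool call to move; the robot and the scene stay as the last step left them, time stands still between calls to the robot, and variables do not carry over. Pictures are saved under pics/ and viewed, and the job is handed in when it is done.

Besides the shell and the picture viewer there is one more tool, called after "Call:" as name(argument=value, ...), one argument or row to a line, values as JSON. send_rows: Moves the arm, as the interface text tells. Its arguments: {"type":"object","properties":{"dp":{"type":"array"},"rot":{"type":"array"},"jaw":{"type":"number"},"force":{"type":"number"}},"required":["dp","rot"]}

```bash
ls; mkdir -p pics
python3 - <<'E'
from bench import r,vision,job
import cv2,numpy as np
s=r.sense();print({k:np.round(v,2).tolist() for k,v in s.items()})
for n in ["top","side","wrist"]:
    d=vision.snapshot(n)
    cv2.imwrite(f"pics/{n}0.png",d["pixels"][:,:,::-1])
    np.savez(f"pics/{n}0.npz",**d)
    for k,v in d.items():
        if k not in("pixels","depth"):print(n,k,np.round(v,3).tolist())
print(r.sense()["time"])
E
```

```text
pics
{'time': 0.0, 'joint_pos': [71.83, 7.51, 85.33, 0.0, 87.26, -4.89], 'qd': [-0.06, 0.08, -0.05, 0.05, 0.01, 0.01], 'joint_efforts': [-0.0, -56.94, -50.06, -0.0, 0.01, -0.0], 'tool_pos': [137.64, 583.45, 244.24], 'tcp_rot': [-179.99, 0.11, 76.72], 'ft_force': [-0.16, -0.1, 0.62], 'wrist_torque': [0.0, 0.0, 0.01], 'finger_gap': 85.6}
top intrinsics [[502.454, 0.0, 280.036], [0.0, 502.454, 210.56], [0.0, 0.0, 1.0]]
top world_from_camera [[-0.019, -0.993, 0.116, 324.902], [-1.0, 0.02, 0.006, -54.416], [-0.008, -0.116, -0.993, 1631.415], [0.0, 0.0, 0.0, 1.0]]
side intrinsics [[434.443, 0.0, 284.827], [0.0, 434.443, 202.598], [0.0, 0.0, 1.0]]
side world_from_camera [[0.981, -0.111, 0.159, 295.829], [-0.193, -0.489, 0.851, -1192.666], [-0.017, -0.865, -0.501, 758.569], [0.0, 0.0, 0.0, 1.0]]
wrist intrinsics [[302.093, 0.0, 277.224], [0.0, 302.093, 206.862], [0.0, 0.0, 1.0]]
wrist T_tool_cam [[1.0, 0.0, 0.0, 0.312], [-0.0, 0.958, 0.287, -72.17], [-0.0, -0.287, 0.958, -127.418], [0.0, 0.0, 0.0, 1.0]]
0.15
```

View pics/top0.png

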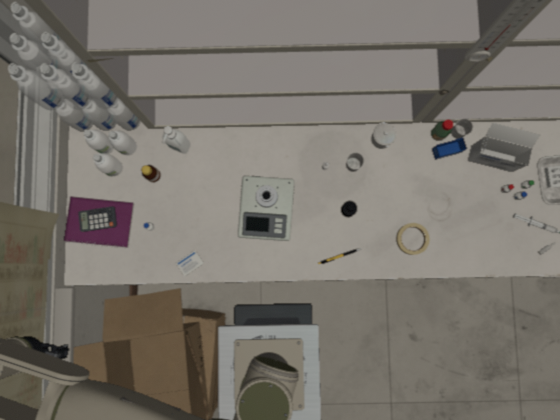

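View pics/side0.png

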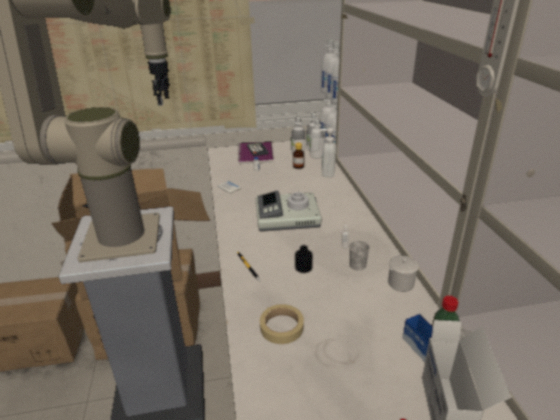

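View pics/wrist0.png

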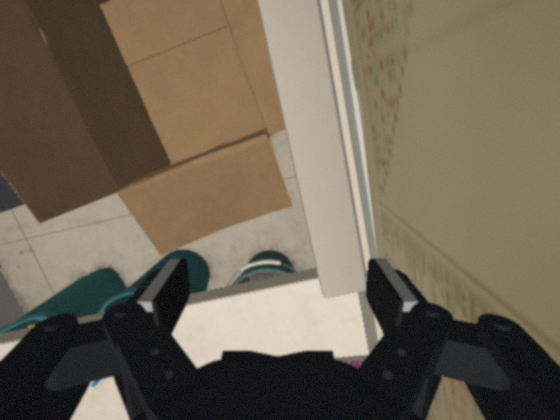

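The top view shows the tester at about (266,208), with the black cap at (349,209) to its right and a small white and blue vial at (148,226) to its left. The brown bottle is at (151,172), the ampoule at (325,166) and the cup at (354,162). Gauze, pen and tape lie near the front edge. Next I'll measure these.

```bash
cat > h.py <<'E'
import numpy as np,cv2
def load(n): return dict(np.load(f"pics/{n}.npz"))
def ray(d,u,v,z,T=None):
    T=d["world_from_camera"] if T is None else T
    K=d["intrinsics"]
    dr=T[:3,:3]@np.linalg.inv(K)@np.array([u,v,1.0]);o=T[:3,3]
    return o+dr*(z-o[2])/dr[2]
def cloud(d,T=None):
    T=d["world_from_camera"] if T is None else T
    K=d["intrinsics"];D=d["depth"]
    v,u=np.mgrid[:D.shape[0],:D.shape[1]]
    P=np.stack([(u-K[0,2])/K[0,0]*D,(v-K[1,2])/K[1,1]*D,D],-1)
    W=P@T[:3,:3].T+T[:3,3]; W[D<=0]=np.nan
    return W
E
python3 - <<'E'
from h import *
d=load("top0");W=cloud(d);im=d["pixels"][:,:,::-1]
for n,(u,v) in dict(vial=(148,226),cap=(349,209),turret=(266,196),amp=(325,166),cup=(354,162),brown=(151,172)).items():
    p=W[v-12:v+13,u-12:u+13];z=p[...,2]
    print(n,"table",np.round(ray(d,u,v,0)), "zmax",np.nanmax(z))
    m=z>(10 if n!="turret" else 62)
    print("  mean xyz",np.round(p[m].mean(0),1),m.sum(), "median bg z",np.nanmedian(z[~m]))
crop=np.hstack([cv2.resize(im[v-20:v+20,u-20:u+20],(260,260),interpolation=cv2.INTER_NEAREST) for u,v in[(148,226),(349,209),(266,196)]])
cv2.imwrite("pics/crop0.png",crop)
E
```

```text
vial table [474. 387.   0.] zmax 62.80635098265566
  mean xyz [469.9 373.8  37.2] 77 median bg z -0.02386921737661396
cap table [ 517. -270.    0.] zmax 78.58204894031655
  mean xyz [ 512.3 -264.2   50.4] 216 median bg z -0.8373687492197632
turret table [565.   0.   0.] zmax 90.4634486165728
  mean xyz [556.1  -4.   71.5] 365 median bg z 46.536651583573075
amp table [ 661. -196.    0.] zmax 77.30067093967409
  mean xyz [ 652.1 -193.8   47.6] 46 median bg z -0.513246515186438
cup table [ 673. -292.    0.] zmax 71.92024975720847
  mean xyz [ 669.8 -291.8   39.7] 167 median bg z -0.17275727272931363
brown table [653. 379.   0.] zmax 109.72121367494856
  mean xyz [637.  362.2  67.8] 255 median bg z -0.077611805286665
```

View pics/crop0.png

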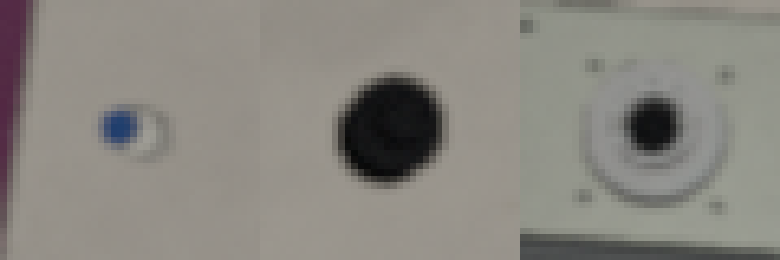

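Crops: the blue vial top is at (146,226), the black cap at (350,209) and the turret with its dark bore at (266,196). I'll move to a hover over the vial for a close wrist look.

Call:
send_rows(
  dp=[
    [45, -28, 0],
    [100, -63, -5],
    [155, -98, -15],
    [210, -133, -30],
    [265, -168, -45],
  ],
  rot=[
    [0, 0, 0.046],
    [0, 0, 0.1],
    [0, 0, 0.15],
    [0, 0, 0.2],
    [0, 0, 0.232],
  ],
  jaw=85,
  force=40,
)

```text
time: 0.78
tool_pos: [391.8, 422.6, 203.2]
tcp_rot: [180.0, -0.0, 90.1]
ft_force: [-0.5, 0.8, -0.2]
finger_gap: 85.3
```

Call:
send_rows(
  dp=[
    [45, -28, -20],
    [67, -42, -35],
    [67, -42, -35],
    [67, -42, -35],
  ],
  rot=[
    [0, 0, 0],
    [0, 0, 0],
    [0, 0, 0],
    [0, 0, 0],
  ],
)

```text
time: 1.27
tool_pos: [456.9, 382.3, 168.9]
tcp_rot: [-180.0, -0.0, 90.0]
ft_force: [-1.4, -0.3, 0.7]
finger_gap: 85.0
```

```bash
cat >> h.py <<'E'
from scipy.spatial.transform import Rotation as R
def tool(s):
    T=np.eye(4);T[:3,:3]=R.from_euler("xyz",s["tcp_rot"],degrees=True).as_matrix();T[:3,3]=s["tool_pos"];return T
def snapw(name):
    from bench import r,vision
    s=r.sense();d=vision.snapshot("wrist")
    d["world_from_camera"]=tool(s)@d["T_tool_cam"]
    cv2.imwrite(f"pics/{name}.png",d["pixels"][:,:,::-1]);np.savez(f"pics/{name}.npz",**d)
    print({k:np.round(s[k],2).tolist() for k in("time","tool_pos","tcp_rot","ft_force","finger_gap","joint_pos")})
    return d
E
python3 - <<'E'
from h import *
snapw("w1")
E
```

```text
{'time': 1.27, 'tool_pos': [456.89, 382.31, 168.87], 'tcp_rot': [-179.98, -0.01, 90.01], 'ft_force': [-1.41, -0.32, 0.67], 'finger_gap': 85.04, 'joint_pos': [34.98, 9.51, 91.1, 0.03, 79.4, -55.04]}
```

View pics/w1.png

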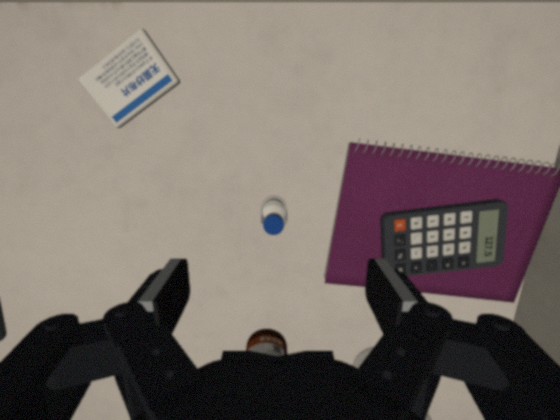

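The wrist view shows the vial at about (274,215), its blue top at (274,224). The gauze is at upper left and the brown bottle at the bottom centre, 165 mm further out in x. Next I'll locate the blue top.

Run:
```python
from h import *
d=load("w1");im=d["pixels"][:,:,::-1];W=cloud(d)
hsv=cv2.cvtColor(im,cv2.COLOR_BGR2HSV)
m=cv2.inRange(hsv,(100,120,50),(125,255,255));m[:180]=0;m[260:]=0;m[:,:240]=0;m[:,310:]=0
c=max(cv2.findContours(m,0,2)[0],key=cv2.contourArea);(u,v),rad=cv2.minEnclosingCircle(c)
print(u,v,rad,cv2.contourArea(c),ray(d,u,v,54),"depth z",np.nanmedian(W[m>0],0))
p=W[190:245,250:300].reshape(-1,3);q=p[(p[:,2]>8)&(p[:,2]<50)];print("side",q.mean(0),q.min(0),q.max(0),len(q))
cv2.imwrite("pics/c1.png",cv2.resize(im[190:245,240:310],None,fx=8,fy=8,interpolation=0))
```

```text
272.97222900390625 224.01388549804688 9.464990615844727 257.0 [472.63808286 378.86847928  54.        ] depth z [473.21225336 378.87077746  52.58631979]
side [465.90848254 379.12123531  31.31465305] [460.37087014 366.02104513   8.29800861] [480.7302976  391.77063534  49.8765856 ] 495
```

View pics/c1.png

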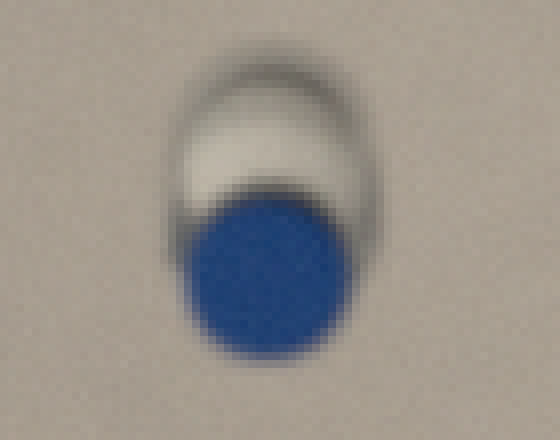

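Call:
send_rows(
  dp=[
    [10, -2, -10],
    [16, -3, -50],
    [16, -3, -75],
    [16, -3, -75],
  ],
  rot=[
    [0, 0, 0],
    [0, 0, 0],
    [0, 0, 0],
    [0, 0, 0],
  ],
  jaw=60,
)

```text
time: 1.82
tool_pos: [471.5, 378.0, 90.7]
tcp_rot: [-179.8, 0.2, 90.1]
ft_force: [-0.3, -0.5, -0.2]
finger_gap: 60.0
```

Run:
```python
from h import *
snapw("w2")
```

```text
{'time': 1.82, 'tool_pos': [471.53, 378.04, 90.73], 'tcp_rot': [-179.76, 0.17, 90.06], 'ft_force': [-0.27, -0.52, -0.2], 'finger_gap': 60.01, 'joint_pos': [33.86, 15.4, 92.92, -0.0, 71.98, -56.2]}
```

View pics/w2.png

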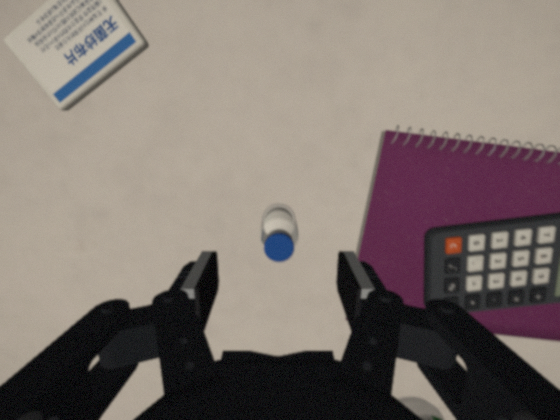

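The vial sits centred between the fingers: blue top at (279,247), pads at x≈208 and 345. Next I'll descend and grip.

Call:
send_rows(
  dp=[
    [1, 1, -30],
    [1, 1, -57],
    [1, 1, -57],
    [1, 1, -57],
  ],
  rot=[
    [0, 0, 0],
    [0, 0, 0],
    [0, 0, 0],
    [0, 0, 0],
  ],
)

```text
time: 2.38
tool_pos: [475.5, 380.8, 38.9]
tcp_rot: [179.9, -0.1, 90.0]
ft_force: [1.0, -0.4, 0.7]
finger_gap: 59.7
```

Call:
send_rows(
  dp=[
    [0, 0, 0],
    [0, 0, 0],
    [0, 0, 0],
    [0, 0, 0],
    [0, 0, 0],
  ],
  rot=[
    [0, 0, 0],
    [0, 0, 0],
    [0, 0, 0],
    [0, 0, 0],
    [0, 0, 0],
  ],
  jaw=15,
  force=30,
)

```text
time: 3.0
tool_pos: [475.4, 380.4, 38.2]
tcp_rot: [179.9, -0.1, 90.0]
ft_force: [0.3, -1.2, 7.1]
finger_gap: 24.1
```

Run:
```python
from h import *
snapw("w3")
```

```text
{'time': 3.0, 'tool_pos': [475.4, 380.39, 38.2], 'tcp_rot': [179.88, -0.07, 90.01], 'ft_force': [0.25, -1.18, 7.13], 'finger_gap': 24.12, 'joint_pos': [33.85, 19.45, 94.05, -0.01, 66.37, -56.16]}
```

View pics/w3.png

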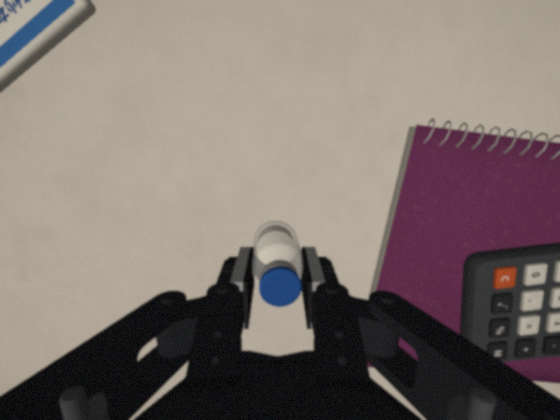

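The gap closed to 24 mm with a 7 N upward force, so the pads caught the shoulder above the straight body. I'll reopen and grip about 12 mm lower.

Call:
send_rows(
  dp=[
    [0, 0, 0],
    [0, 0, 0],
    [-2, -1, -6],
    [-2, -1, -12],
    [-2, -1, -12],
  ],
  rot=[
    [0, 0, 0],
    [0, 0, 0],
    [0, 0, 0],
    [0, 0, 0],
    [0, 0, 0],
  ],
  jaw=50,
)

```text
time: 3.68
tool_pos: [471.6, 378.4, 23.4]
tcp_rot: [-179.9, 0.1, 90.0]
ft_force: [-0.2, -0.6, -0.3]
finger_gap: 50.0
```

Call:
send_rows(
  dp=[
    [0, 0, 0],
    [0, 0, 0],
    [0, 0, 0],
    [0, 0, 0],
    [0, 0, 0],
  ],
  rot=[
    [0, 0, 0],
    [0, 0, 0],
    [0, 0, 0],
    [0, 0, 0],
    [0, 0, 0],
  ],
  jaw=15,
  force=30,
)

```text
time: 4.3
tool_pos: [472.6, 379.0, 24.9]
tcp_rot: [180.0, -0.0, 90.0]
ft_force: [0.2, 0.9, 1.3]
finger_gap: 24.5
```

Run:
```python
from h import *
snapw("w4")
```

```text
{'time': 4.3, 'tool_pos': [472.56, 378.97, 24.86], 'tcp_rot': [179.98, -0.01, 90.01], 'ft_force': [0.18, 0.92, 1.3], 'finger_gap': 24.51, 'joint_pos': [33.88, 20.19, 94.71, 0.0, 65.08, -56.13]}
```

View pics/w4.png

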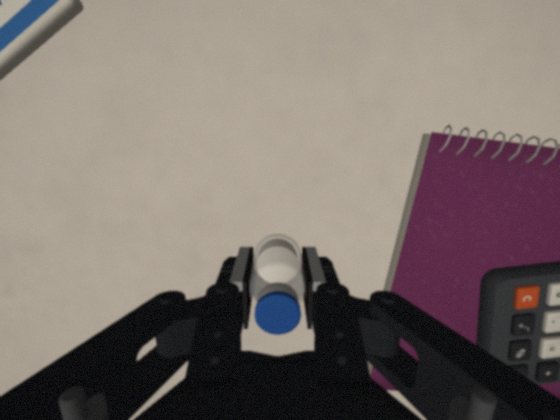

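Call:
send_rows(
  dp=[
    [0, 0, 20],
    [0, 0, 60],
    [0, -10, 110],
    [10, -50, 155],
    [20, -100, 175],
  ],
  rot=[
    [0, 0, 0],
    [0, 0, 0],
    [0, 0, 0],
    [0, 0, 0],
    [0, 0, 0],
  ],
)

```text
time: 4.97
tool_pos: [494.0, 279.2, 205.2]
tcp_rot: [179.6, -0.2, 90.1]
ft_force: [-0.1, -0.4, 0.2]
finger_gap: 24.8
```

Call:
send_rows(
  dp=[
    [12, -55, 0],
    [24, -110, 0],
    [36, -165, 0],
    [48, -220, 0],
    [60, -265, 0],
  ],
  rot=[
    [0, 0, 0],
    [0, 0, 0],
    [0, 0, 0],
    [0, 0, 0],
    [0, 0, 0],
  ],
)

```text
time: 5.6
tool_pos: [552.7, 11.7, 201.5]
tcp_rot: [179.9, 0.0, 90.0]
ft_force: [0.3, 1.5, 0.4]
finger_gap: 24.6
```

Call:
send_rows(
  dp=[
    [3, -15, 0],
    [3, -15, 0],
    [3, -15, 0],
  ],
  rot=[
    [0, 0, 0],
    [0, 0, 0],
    [0, 0, 0],
  ],
)

```text
time: 5.98
tool_pos: [555.2, 0.2, 200.0]
tcp_rot: [180.0, -0.0, 90.1]
ft_force: [1.6, -0.1, -0.6]
finger_gap: 24.6
```

Run:
```python
from h import *
snapw("w5")
```

```text
{'time': 5.98, 'tool_pos': [555.21, 0.16, 200.01], 'tcp_rot': [179.99, -0.03, 90.07], 'ft_force': [1.65, -0.07, -0.58], 'finger_gap': 24.63, 'joint_pos': [-5.29, 2.0, 95.8, 0.03, 82.19, -95.37]}
```

View pics/w5.png

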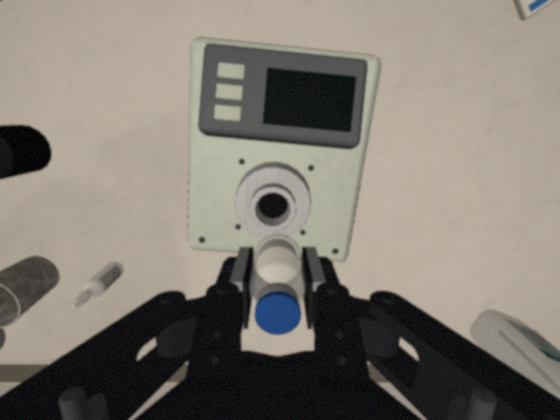

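The well mouth is at about (272,205), and the held vial sits straight between the pads with its blue top at (278,312). Next I'll fit the mouth.

Run:
```python
from h import *
d=load("w5");im=d["pixels"][:,:,::-1];W=cloud(d)
g=cv2.cvtColor(im,cv2.COLOR_BGR2GRAY)
m=(g<60).astype(np.uint8)*255;k=np.zeros_like(m);k[180:230,245:300]=255;m&=k
c=max(cv2.findContours(m,0,1)[0],key=cv2.contourArea);e=cv2.fitEllipse(c);print("bore",e,ray(d,*e[0],84), "diam",e[1][0]/302*(np.linalg.norm(0)+0+1)*1)
# depth: neck top & flange
for lo,hi,n in((80,88,"neck"),(67,73,"flange")):
    q=(W[...,2]>lo)&(W[...,2]<hi);q[:150]=0;q[236:]=0;q[:,:225]=0;q[:,320:]=0
    p=W[q];c=max(cv2.findContours(q.astype(np.uint8),0,1)[0],key=cv2.contourArea)
    hull=np.array([W[v,u] for u,v in c[:,0]]);A=np.c_[2*hull[:,:2],np.ones(len(hull))]
    s=np.linalg.lstsq(A,(hull[:,:2]**2).sum(1),rcond=None)[0]
    print(n,len(p),p.mean(0),"circ",s[:2],"r",np.sqrt(s[2]+s[0]**2+s[1]**2),"zmed",np.median(p[:,2]))
# rim pts of the bore with sizes
P=np.array([ray(d,u,v,84)[:2] for u,v in cv2.boxPoints(e)]);print(np.linalg.norm(P[0]-P[1]),np.linalg.norm(P[1]-P[2]))
# blue top
hsv=cv2.cvtColor(im,cv2.COLOR_BGR2HSV);m=cv2.inRange(hsv,(100,120,50),(125,255,255));m[:260]=0
c=max(cv2.findContours(m,0,2)[0],key=cv2.contourArea);(u,v),rad=cv2.minEnclosingCircle(c);print(u,v,rad,ray(d,u,v,200-24.9+54),np.nanmedian(W[m>0],0))
cv2.imwrite("pics/c5.png",cv2.resize(im[150:250,220:330],None,fx=6,fy=6,interpolation=0))
```

```text
bore ((272.1947021484375, 205.5475311279297), (23.527158737182617, 28.28042984008789), 88.38545227050781) [554.96770569  -3.86238723  84.        ] diam 0.07790449912974376
neck 741 [557.3956757   -3.51148788  82.52362699] circ [557.94228179  -3.50629883] r 19.298412320995165 zmed 82.59626626554387
flange 2735 [553.75531216  -3.33486717  68.65484001] circ [557.08799763  -3.48544131] r 32.665714500073264 zmed 68.62682007078433
23.489793089253748 20.60265957810911
277.1559143066406 312.4097900390625 22.321252822875977 [5.54403151e+02 2.45549652e-01 2.29100000e+02] [5.55437046e+02 1.95854493e-01 2.27745830e+02]
```

View pics/c5.png

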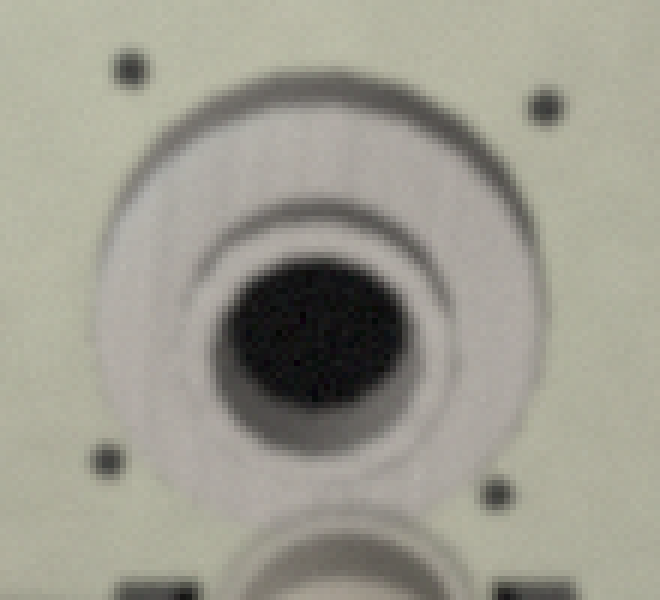

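Run:
```python
from h import *
d=load("w5")
print("mouth",ray(d,272.2,209,84),"L",ray(d,254.7,209,84),"R",ray(d,289.3,209,84),"T",ray(d,272,192.6,84),"B",ray(d,272,225.6,84))
print("bottom at 68",ray(d,272.2,205.5,68), "L",ray(d,258,205,68),"R",ray(d,286.3,205,68))
# neck outer top circle: crop left~195 right~450; flange 95..548, top 100
print("neck L/R",ray(d,220+193/6,150+300/6,84),ray(d,220+452/6,150+300/6,84))
print("flange L/R",ray(d,220+95/6,150+310/6,70),ray(d,220+548/6,150+310/6,70),"T",ray(d,220+320/6,150+100/6,70))
```

```text
mouth [558.00256665  -3.86760409  84.        ] L [558.02324625 -18.62019165  84.        ] R [557.98235822  10.54886104  84.        ] T [543.7693245   -3.98816106  84.        ] B [572.89107217  -4.08647224  84.        ]
bottom at 68 [559.6491554   -4.11770321  68.        ] L [559.2005505 -16.823228   68.       ] R [559.16482198   8.50207777  68.        ]
neck L/R [550.15828436 -20.58069978  84.        ] [550.10699678  15.48750849  84.        ]
flange L/R [555.56693715 -36.25822435  70.        ] [555.4721661  30.5644327  70.       ] T [524.41919031  -3.0053328   70.        ]
```

The mouth is at (558.2, -3.8) with a measured diameter of 29 mm, against 30 given. I'll move over it and down to just above the mouth.

Call:
send_rows(
  dp=[
    [3, -4, -20],
    [3, -4, -55],
    [3, -4, -80],
    [3, -4, -80],
    [3, -4, -80],
  ],
  rot=[
    [0, 0, 0],
    [0, 0, 0],
    [0, 0, 0],
    [0, 0, 0],
    [0, 0, 0],
  ],
)

```text
time: 6.65
tool_pos: [558.6, -4.8, 120.0]
tcp_rot: [180.0, 0.0, 90.0]
ft_force: [0.6, 0.5, -0.7]
finger_gap: 24.5
```

Run:
```python
from h import *
snapw("w6")
from bench import r; print(r.sense()["tool_pos"])
```

```text
{'time': 6.65, 'tool_pos': [558.63, -4.83, 119.97], 'tcp_rot': [179.98, 0.0, 90.05], 'ft_force': [0.62, 0.49, -0.7], 'finger_gap': 24.52, 'joint_pos': [-5.75, 6.56, 99.69, -0.0, 73.73, -95.8]}
[559.14004069  -4.97620141 120.70129642]
```

View pics/w6.png

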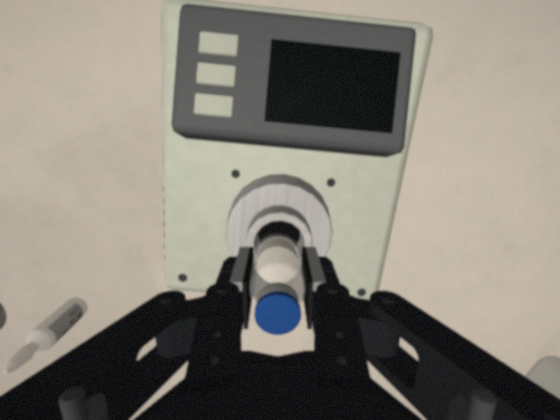

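Run:
```python
from h import *
d=load("w6");im=d["pixels"][:,:,::-1]
cv2.imwrite("pics/c6.png",cv2.resize(im[170:290,215:345],None,fx=6,fy=6,interpolation=cv2.INTER_CUBIC))
```

```text
(no output)
```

View pics/c6.png

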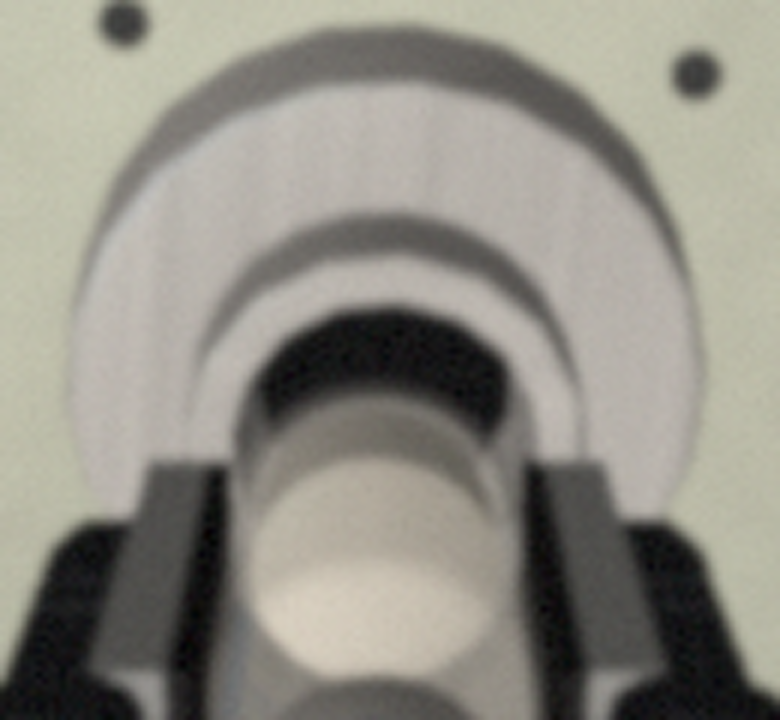

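Run:
```python
from h import *
d=load("w6")
for n,u,v,z,R_ in(("neckfront",279.3,170+253/6,84,20),("borefront",279.3,170+306/6,84,15),("flangefront",279.3,170+80/6,70,34)):
    p=ray(d,u,v,z);print(n,p,p[0]+R_)
# vial: front of the shoulder edge at body
print("blue",ray(d,277.2,312.5,120-24.9+54))
```

```text
neckfront [538.65583529  -3.5446577   84.        ] 558.6558352868052
borefront [543.96561985  -3.52762601  84.        ] 558.9656198513418
flangefront [524.99921011  -3.49531941  70.        ] 558.9992101121297
blue [557.82479395  -4.71320459 149.1       ]
```

The neck, bore and flange edges agree on an axis at (558.8, -3.5). I'll shift slightly and insert about 9 mm.

Call:
send_rows(
  dp=[
    [0.6, 1.2, -3],
    [0.6, 1.2, -8],
    [0.6, 1.2, -13],
    [0.6, 1.2, -18],
    [0.6, 1.2, -20],
  ],
  rot=[
    [0, 0, 0],
    [0, 0, 0],
    [0, 0, 0],
    [0, 0, 0],
    [0, 0, 0],
  ],
)

```text
time: 7.32
tool_pos: [558.7, -3.9, 99.0]
tcp_rot: [-180.0, -0.0, 90.0]
ft_force: [0.0, -0.1, -0.1]
finger_gap: 24.8
```

Run:
```python
from h import *
snapw("w7")
```

```text
{'time': 7.32, 'tool_pos': [558.66, -3.94, 98.98], 'tcp_rot': [-179.95, -0.0, 90.01], 'ft_force': [0.05, -0.09, -0.07], 'finger_gap': 24.85, 'joint_pos': [-5.66, 7.99, 100.49, -0.0, 71.57, -95.67]}
```

View pics/w7.png

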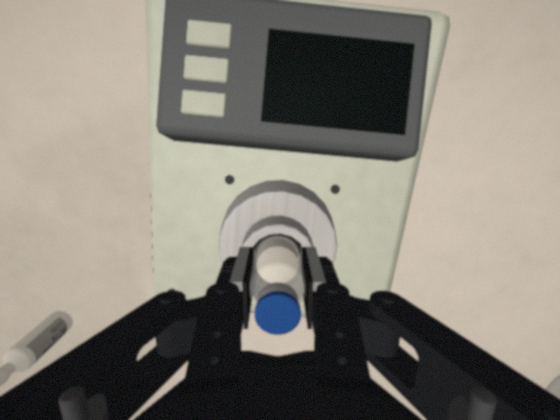

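There is no contact force, and the vial is about 10 mm into the bore, centred at column 278. Releasing it.

Call:
send_rows(
  dp=[
    [0, 0, 0],
    [0, 0, 0],
    [0, 0, 0],
  ],
  rot=[
    [0, 0, 0],
    [0, 0, 0],
    [0, 0, 0],
  ],
  jaw=50,
)

```text
time: 7.75
tool_pos: [559.2, -3.9, 99.9]
tcp_rot: [180.0, 0.0, 90.0]
ft_force: [0.2, -0.6, 0.2]
finger_gap: 50.0
```

Call:
send_rows(
  dp=[
    [0, 0, 15],
    [0, 0, 45],
    [0, 0, 90],
    [0, 0, 110],
    [0, 0, 110],
  ],
  rot=[
    [0, 0, 0],
    [0, 0, 0],
    [0, 0, 0],
    [0, 0, 0],
    [0, 0, 0],
  ],
)

```text
time: 8.38
tool_pos: [560.3, -4.0, 212.0]
tcp_rot: [179.8, 0.0, 90.0]
ft_force: [0.5, 1.4, -0.7]
finger_gap: 49.8
```

Run:
```python
from h import *
d=snapw("w8");im=d["pixels"][:,:,::-1];W=cloud(d)
hsv=cv2.cvtColor(im,cv2.COLOR_BGR2HSV);m=cv2.inRange(hsv,(100,120,50),(125,255,255));m[:150]=0;m[:,:200]=0;m[:,350:]=0
c=max(cv2.findContours(m,0,2)[0],key=cv2.contourArea);(u,v),rad=cv2.minEnclosingCircle(c);print(u,v,rad,ray(d,u,v,122),np.nanmedian(W[m>0],0))
cv2.imwrite("pics/c8.png",cv2.resize(im[150:270,215:345],None,fx=5,fy=5,interpolation=cv2.INTER_CUBIC))
```

```text
{'time': 8.38, 'tool_pos': [560.3, -4.05, 212.02], 'tcp_rot': [179.75, 0.02, 90.01], 'ft_force': [0.54, 1.36, -0.72], 'finger_gap': 49.76, 'joint_pos': [-5.66, 2.12, 94.41, 0.0, 83.22, -95.67]}
277.7038879394531 212.14077758789062 10.76459789276123 [557.93273562  -3.58062635 122.        ] [558.34630084  -3.35391716 120.57838646]
```

View pics/w8.png

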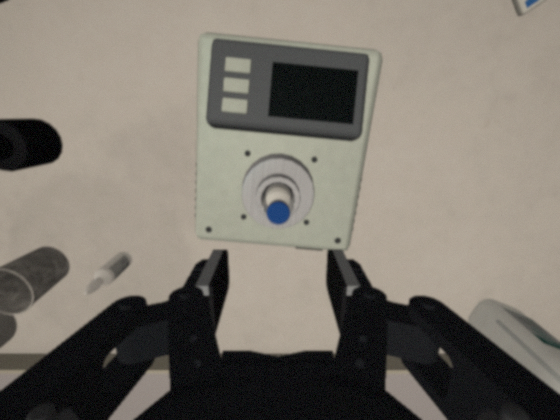

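View pics/c8.png

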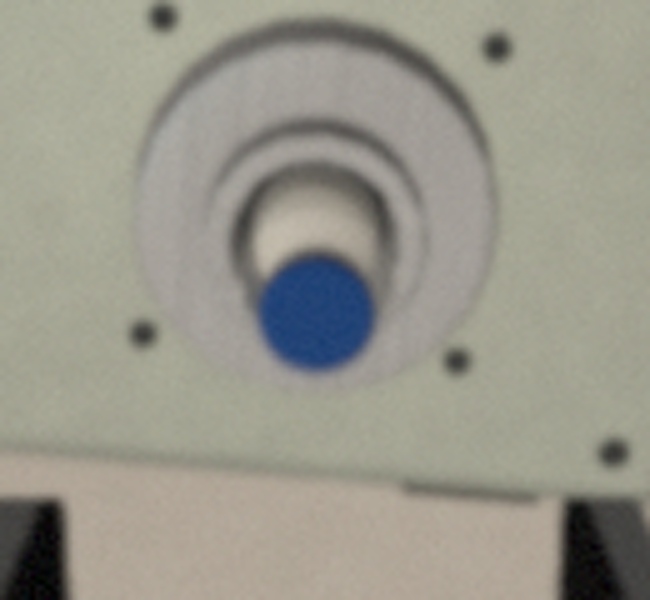

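The vial stands upright in the well: its top is at (557.9,-3.6), z≈122, as it should be on the resting lifter. Next is the cap.

Call:
send_rows(
  dp=[
    [-6, -35, 0],
    [-17, -90, -5],
    [-27, -145, -10],
    [-37, -200, -15],
    [-46, -250, -20],
  ],
  rot=[
    [0, 0, 0],
    [0, 0, 0],
    [0, 0, 0],
    [0, 0, 0],
    [0, 0, 0],
  ],
)

```text
time: 9.05
tool_pos: [511.2, -255.1, 186.8]
tcp_rot: [-179.8, -0.1, 90.0]
ft_force: [0.4, -0.1, 0.4]
finger_gap: 49.8
```

Call:
send_rows(
  dp=[
    [-2, -10, 0],
    [-2, -10, 0],
    [-2, -10, 0],
  ],
  rot=[
    [0, 0, 0],
    [0, 0, 0],
    [0, 0, 0],
  ],
)

```text
time: 9.43
tool_pos: [511.1, -262.5, 189.0]
tcp_rot: [-180.0, -0.1, 90.1]
ft_force: [0.3, 0.4, 0.4]
finger_gap: 50.0
```

Run:
```python
from h import *
d=snapw("w9");im=d["pixels"][:,:,::-1]
cv2.imwrite("pics/c9.png",cv2.convertScaleAbs(cv2.resize(im[130:280,200:360],None,fx=4,fy=4,interpolation=cv2.INTER_CUBIC),alpha=2.5))
```

```text
{'time': 9.43, 'tool_pos': [511.11, -262.45, 188.95], 'tcp_rot': [-179.95, -0.06, 90.08], 'ft_force': [0.31, 0.4, 0.37], 'finger_gap': 49.95, 'joint_pos': [-32.31, 5.49, 93.34, 0.03, 81.25, -122.39]}
```

View pics/w9.png

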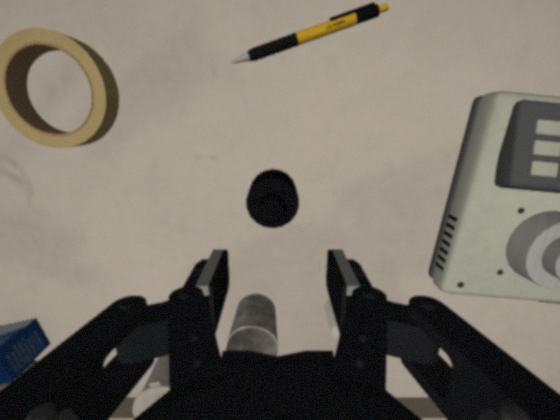

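View pics/c9.png

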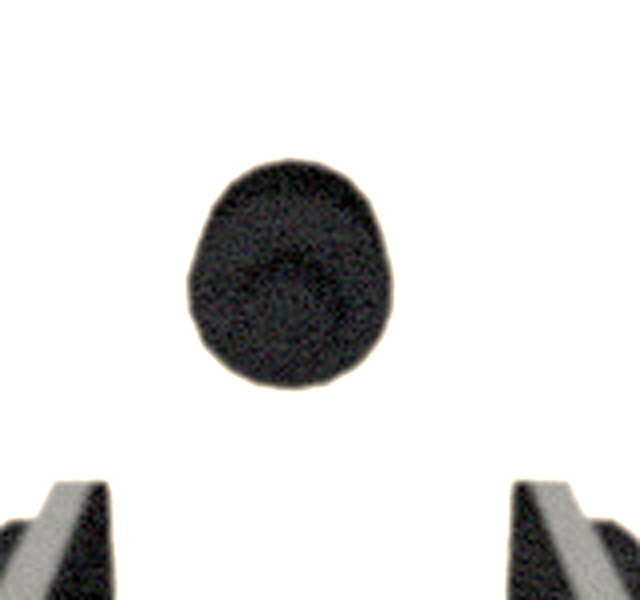

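The cap outline spans columns 247 to 298 and rows 170 to 227. The tape, pen and cup are well clear of the fingers' path. Next I'll measure with depth and edges.

Run:
```python
from h import *
d=load("w9");W=cloud(d)
print("L/R z45",ray(d,247,203,45),ray(d,298.3,203,45)); 
print("front z0",ray(d,272.6,170,0)[0]+25,"back z48",ray(d,272.6,227,48)[0]-25,"back z72",ray(d,272.6,227,72)[0]-12)
sub=np.zeros(W.shape[:2],bool);sub[160:235,235:310]=1
for lo,hi in((66,78),(42,52)):
    q=sub&(W[...,2]>lo)&(W[...,2]<hi);p=W[q];print(lo,len(p),p.mean(0),p.min(0),p.max(0),"mid",(p.min(0)+p.max(0))/2)
```

```text
L/R z45 [ 516.53136384 -290.37789131   45.        ] [ 516.46206638 -242.45379433   45.        ]
front z0 518.1374879272128 back z48 514.2554329812305 back z72 518.2998991401435
66 557 [ 514.89832476 -266.6046282    70.12611598] [ 503.7758959  -278.60872883   66.08838752] [ 527.08484468 -254.56785592   72.28807163] mid [ 515.43037029 -266.58829238   69.18822958]
42 1469 [ 512.0941088  -266.51705053   47.49639971] [ 491.10161862 -291.37639312   42.00371814] [ 540.17570416 -242.65433898   51.95462966] mid [ 515.63866139 -267.01536605   46.9791739 ]
```

Call:
send_rows(
  dp=[
    [4, -4, -20],
    [4.4, -4.1, -60],
    [4.4, -4.1, -85],
    [4.4, -4.1, -85],
    [4.4, -4.1, -85],
  ],
  rot=[
    [0, 0, 0],
    [0, 0, 0],
    [0, 0, 0],
    [0, 0, 0],
    [0, 0, 0],
  ],
)

```text
time: 10.1
tool_pos: [515.9, -267.9, 105.2]
tcp_rot: [180.0, 0.0, 90.0]
ft_force: [0.8, 0.2, -0.2]
finger_gap: 50.0
```

Run:
```python
from h import *
d=snapw("w10")
cv2.imwrite("pics/w10b.png",cv2.convertScaleAbs(d["pixels"][:,:,::-1],alpha=2.5))
```

```text
{'time': 10.1, 'tool_pos': [515.93, -267.93, 105.18], 'tcp_rot': [179.97, 0.02, 90.05], 'ft_force': [0.83, 0.17, -0.19], 'finger_gap': 50.05, 'joint_pos': [-32.5, 10.83, 96.61, -0.0, 72.52, -122.54]}
```

View pics/w10b.png

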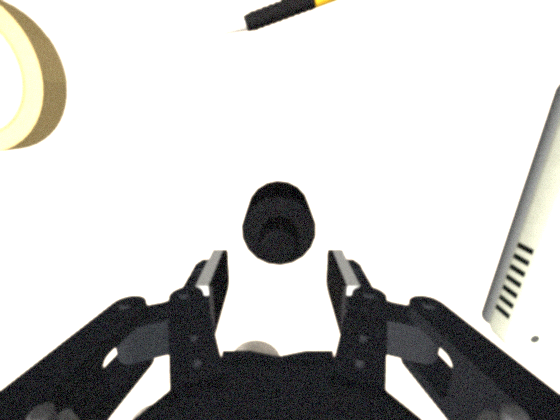

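The bell spans columns 243 to 314, centred between the fingers. Next I'll descend and grip the knob.

Call:
send_rows(
  dp=[
    [-0.3, 0.7, -15],
    [-0.3, 0.7, -30],
    [-0.3, 0.7, -39],
    [-0.3, 0.7, -39],
    [-0.3, 0.7, -39],
  ],
  rot=[
    [0, 0, 0],
    [0, 0, 0],
    [0, 0, 0],
    [0, 0, 0],
    [0, 0, 0],
  ],
)

```text
time: 10.78
tool_pos: [515.3, -267.5, 65.9]
tcp_rot: [180.0, 0.0, 90.0]
ft_force: [0.3, -0.5, 0.2]
finger_gap: 50.2
```

Run:
```python
from bench import r
for i in range(1):
    s=r.sense();print(s["tool_pos"],s["ft_force"])
```

```text
[ 515.27053505 -267.47947822   65.89099005] [ 0.31629384 -0.52926532  0.24337815]
```

Call:
send_rows(
  dp=[
    [0, 0, -1],
    [0, 0, -1],
    [0, 0, -1],
    [0, 0, -1],
    [0, 0, -1],
  ],
  rot=[
    [0, 0, 0],
    [0, 0, 0],
    [0, 0, 0],
    [0, 0, 0],
    [0, 0, 0],
  ],
  jaw=10,
  force=70,
)

```text
time: 11.4
tool_pos: [515.5, -267.5, 65.3]
tcp_rot: [179.9, 0.0, 90.0]
ft_force: [-0.2, 2.3, 6.2]
finger_gap: 20.5
```

Run:
```python
from h import *
d=snapw("w11")
cv2.imwrite("pics/w11b.png",cv2.convertScaleAbs(d["pixels"][:,:,::-1],alpha=2.5))
```

```text
{'time': 11.4, 'tool_pos': [515.54, -267.51, 65.29], 'tcp_rot': [179.95, 0.03, 90.01], 'ft_force': [-0.16, 2.28, 6.24], 'finger_gap': 20.47, 'joint_pos': [-32.49, 13.52, 98.07, 0.01, 68.35, -122.5]}
```

View pics/w11b.png

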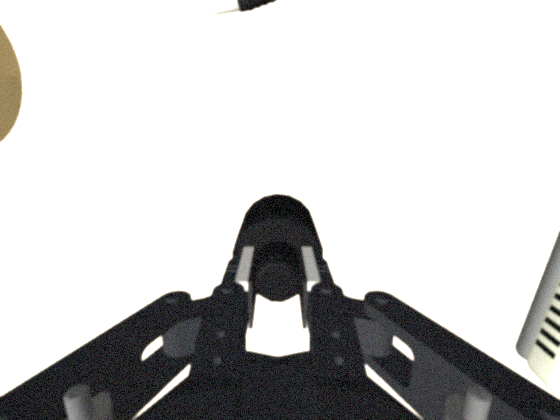

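The knob is gripped: the pads flank it at rows 250 to 300, and the gap of 20.5 mm fits the same pad give as before. Lifting.

Call:
send_rows(
  dp=[
    [0, 0, 15],
    [0, 0, 50],
    [0, 0, 100],
    [2, 12, 140],
    [8, 50, 155],
  ],
  rot=[
    [0, 0, 0],
    [0, 0, 0],
    [0, 0, 0],
    [0, 0, 0],
    [0, 0, 0],
  ],
)

```text
time: 12.08
tool_pos: [524.1, -218.9, 224.0]
tcp_rot: [179.7, 0.2, 89.9]
ft_force: [-0.2, -0.6, -1.6]
finger_gap: 20.4
```

Call:
send_rows(
  dp=[
    [8, 50, 0],
    [16, 100, 0],
    [24, 150, 0],
    [31, 190, 0],
    [35, 213, 0],
  ],
  rot=[
    [0, 0, 0],
    [0, 0, 0],
    [0, 0, 0],
    [0, 0, 0],
    [0, 0, 0],
  ],
)

```text
time: 12.7
tool_pos: [558.0, -2.3, 220.2]
tcp_rot: [180.0, -0.0, 90.1]
ft_force: [-0.2, -0.2, -1.2]
finger_gap: 20.3
```

Call:
send_rows(
  dp=[
    [0, 0, 0],
    [0, 0, 0],
  ],
  rot=[
    [0, 0, 0],
    [0, 0, 0],
  ],
)

```text
time: 12.95
tool_pos: [557.9, -4.9, 219.9]
tcp_rot: [-180.0, 0.0, 90.0]
ft_force: [0.2, -0.0, -1.5]
finger_gap: 20.6
```

Run:
```python
from h import *
d=snapw("w12")
cv2.imwrite("pics/w12b.png",cv2.convertScaleAbs(d["pixels"][:,:,::-1],alpha=1.6))
```

```text
{'time': 12.95, 'tool_pos': [557.94, -4.92, 219.91], 'tcp_rot': [-180.0, 0.03, 90.01], 'ft_force': [0.17, -0.01, -1.46], 'finger_gap': 20.58, 'joint_pos': [-5.75, 1.72, 93.98, -0.03, 84.29, -95.76]}
```

View pics/w12b.png

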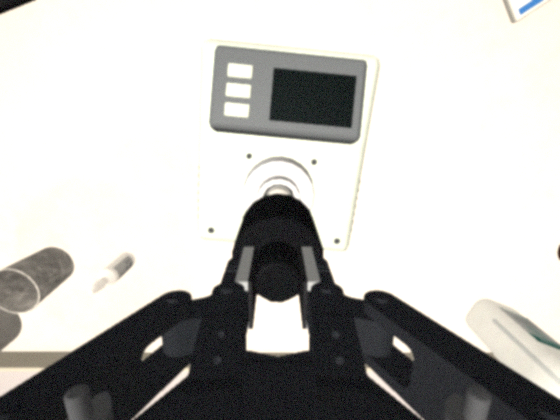

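The cap hangs in the grip, front edge at row ~195, with the turret at columns 244 to 316 behind it. Next I'll measure the cap relative to the TCP.

Run:
```python
from h import *
d=load("w12");W=cloud(d);im=d["pixels"][:,:,::-1];g=im.max(2)
t=np.array([557.94,-4.92,219.91])
# silhouette of the bell, cols per row (dark)
for v in (196,200,205,212,218,225,230):
    c=np.where(g[v,225:335]<45)[0]+225; print(v,c.min(),c.max(),(c.min()+c.max())/2) if len(c) else print(v)
col=g[150:260,274:284].mean(1);v0=150+np.argmax(col<40);print("front row",v0,"rim front rel",ray(d,278,v0-.5,t[2]-65.3)[0]+25-t[0])
sub=np.zeros(W.shape[:2],bool);sub[185:305,230:330]=1
z=W[...,2]-t[2]
for lo,hi in((2,12),(-22,-14),(-62,-25)):
    q=sub&(z>lo)&(z<hi);p=W[q]-t
    if len(p):print(lo,len(p),np.round(p.min(0),1),np.round(p.max(0),1),np.round(p.mean(0),1))
cv2.imwrite("pics/c12.png",cv2.convertScaleAbs(cv2.resize(im[150:310,220:340],None,fx=4.5,fy=4.5,interpolation=cv2.INTER_CUBIC),alpha=3.5))
```

```text
196 265 291 278.0
200 259 297 278.0
205 253 303 278.0
212 247 308 277.5
218 244 311 277.5
225 242 313 277.5
230 240 315 277.5
front row 195 rim front rel 2.1836764999203524
2 2333 [-11.7 -21.4   2. ] [11.2 23.8 12. ] [-2.7  0.7  5.7]
-22 2383 [-24.4 -24.2 -22. ] [ 21.8  24.5 -14. ] [-14.    0.4 -17.8]
-62 1154 [-24.6 -21.8 -61.9] [ -7.9  23.6 -25.1] [-20.7   0.6 -41.6]
```

View pics/c12.png

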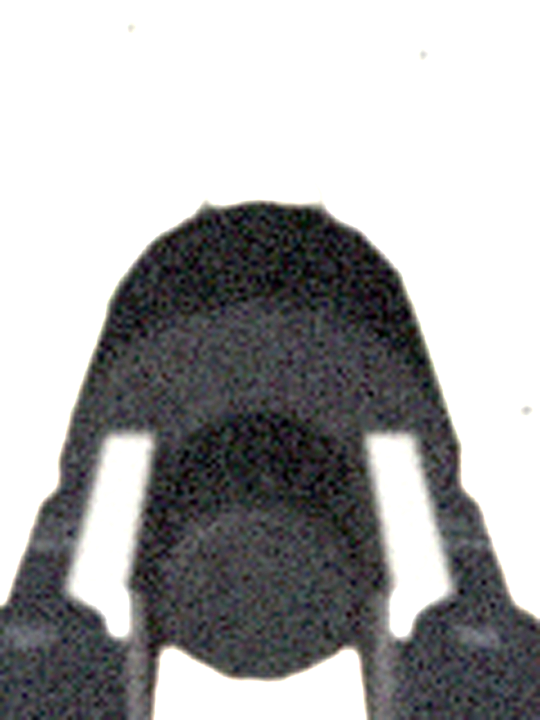

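Run:
```python
from h import *
d=load("w12");W=cloud(d)
t=np.array([557.94,-4.92,219.91])
p=(W[185:305,230:330]-t).reshape(-1,3)
for z0 in range(-68,-10,4):
    q=p[(p[:,2]>z0)&(p[:,2]<=z0+4)]
    if len(q)<15: print(z0,len(q));continue
    A=np.c_[2*q[:,:2],np.ones(len(q))]
    s=np.linalg.lstsq(A,(q[:,:2]**2).sum(1),rcond=None)[0]
    # fixed radius 25 using front band
    f=q[np.abs(q[:,1])<6]
    print(z0,len(q),"circ",np.round(s[:2],1),"r",round(float(np.sqrt(s[2]+s[0]**2+s[1]**2)),1),"front x",np.round(np.median(f[:,0]),1) if len(f) else None)
```

```text
-68 34 circ [1.  0.8] r 25.0 front x -23.9
-64 83 circ [0.7 0.6] r 24.8 front x -23.8
-60 105 circ [0.8 0.6] r 24.9 front x -23.8
-56 100 circ [0.8 0.6] r 24.9 front x -23.9
-52 111 circ [0.7 0.6] r 24.8 front x -23.7
-48 108 circ [0.7 0.5] r 24.8 front x -23.9
-44 126 circ [0.7 0.5] r 24.8 front x -23.8
-40 146 circ [0.7 0.5] r 24.8 front x -23.8
-36 137 circ [0.7 0.4] r 24.8 front x -23.8
-32 146 circ [0.8 0.4] r 24.9 front x -23.8
-28 168 circ [0.8 0.4] r 24.8 front x -23.8
-24 216 circ [0.6 0.4] r 24.6 front x -23.7
-20 2209 circ [-3.3  0.4] r 17.2 front x -17.0
-16 119 circ [-9.3 -1.3] r 7.7 front x -10.4
-12 231 circ [0.7 0.3] r 14.5 front x -10.4
```

The cap hangs straight at TCP + (0.8, 0.5), with a fitted radius of 24.8 (25 given). Next is the turret axis, by the same depth method.

Run:
```python
from h import *
from scipy.optimize import least_squares
for n,t in(("w5",(555.21,.16,200.01)),("w6",(558.9,-4.9,120.3)),("w8",(560.3,-4.05,212.02)),("w12",(557.94,-4.92,219.91))):
    d=load(n);W=cloud(d)
    lim=dict(w5=(150,240),w6=(165,245),w8=(140,240),w12=(140,190))[n]
    sub=np.zeros(W.shape[:2],bool);sub[lim[0]:lim[1],215:345]=1
    p=W[sub]; 
    for lo,hi,r0,nm in((50,64,34,"flange side"),(71.5,80,20,"neck side")):
        q=p[(p[:,2]>lo)&(p[:,2]<hi)]
        dd=np.hypot(q[:,0]-558.3,q[:,1]+3.6);q=q[np.abs(dd-r0)<3]
        if len(q)<20: print(n,nm,len(q));continue
        s=least_squares(lambda c:np.hypot(q[:,0]-c[0],q[:,1]-c[1])-c[2],[558,-3.6,r0],loss="soft_l1")
        s2=least_squares(lambda c:np.hypot(q[:,0]-c[0],q[:,1]-c[1])-r0,[558,-3.6],loss="soft_l1")
        print(n,nm,len(q),np.round(s.x,2),"fixed r",np.round(s2.x,2))
    # vial
    q=p[(p[:,2]>118)];
    if n=="w8": print("vial top",q.mean(0),(q.min(0)+q.max(0))/2)
```

```text
w5 flange side 254 [558.36  -3.45  34.73] fixed r [557.52  -3.43]
w5 neck side 84 [558.33  -3.49  19.72] fixed r [558.66  -3.51]
w6 flange side 552 [558.5   -3.54  34.79] fixed r [557.6   -3.56]
w6 neck side 234 [558.46  -3.55  19.76] fixed r [558.74  -3.55]
w8 flange side 221 [558.38  -3.46  34.74] fixed r [557.53  -3.45]
w8 neck side 72 [558.27  -3.47  19.69] fixed r [558.63  -3.48]
vial top [559.17257445  -3.34419449 120.55031782] [559.45958306  -3.36602552 120.50254363]
w12 flange side 201 [558.44  -3.46  34.8 ] fixed r [557.52  -3.48]
w12 neck side 61 [558.41  -3.47  19.76] fixed r [558.69  -3.46]
```

The axis is at (558.4,-3.5), consistent across four views, so the TCP goes to (557.6,-4.0). Descending to just above the neck.

Call:
send_rows(
  dp=[
    [-0.3, 0.9, -20],
    [-0.3, 0.9, -45],
    [-0.3, 0.9, -62],
    [-0.3, 0.9, -62],
    [-0.3, 0.9, -62],
  ],
  rot=[
    [0, 0, 0],
    [0, 0, 0],
    [0, 0, 0],
    [0, 0, 0],
    [0, 0, 0],
  ],
)

```text
time: 13.62
tool_pos: [558.2, -3.6, 158.2]
tcp_rot: [180.0, 0.0, 90.0]
ft_force: [0.7, 0.7, -0.2]
finger_gap: 20.0
```

Run:
```python
from h import *
from scipy.optimize import least_squares
from bench import r
P=[r.sense()["tool_pos"]]
d=snapw("w13");P.append(r.sense()["tool_pos"]);print(np.round(P,2).tolist());t=d["world_from_camera"]@np.linalg.inv(d["T_tool_cam"]);t=t[:3,3]
W=cloud(d);sub=W[140:305,200:350].reshape(-1,3)
q=sub[(sub[:,2]>t[2]-60)&(sub[:,2]<t[2]-25)];q=q[np.abs(np.hypot(*(q[:,:2]-t[:2]).T)-25)<3]
f=least_squares(lambda c:np.hypot(q[:,0]-c[0],q[:,1]-c[1])-c[2],[*t[:2],25],loss="soft_l1").x;print("cap",len(q),f)
for lo,hi,r0 in((50,64,34),(71.5,80,20)):
    q=sub[(sub[:,2]>lo)&(sub[:,2]<hi)];q=q[np.abs(np.hypot(q[:,0]-558.4,q[:,1]+3.5)-r0)<3]
    if len(q)>20:print(r0,len(q),least_squares(lambda c:np.hypot(q[:,0]-c[0],q[:,1]-c[1])-c[2],[558,-3.5,r0],loss="soft_l1").x)
cv2.imwrite("pics/w13b.png",cv2.convertScaleAbs(d["pixels"][:,:,::-1],alpha=1.6))
```

```text
{'time': 13.62, 'tool_pos': [558.15, -3.61, 158.21], 'tcp_rot': [179.96, 0.0, 90.0], 'ft_force': [0.71, 0.66, -0.25], 'finger_gap': 20.05, 'joint_pos': [-5.63, 4.3, 97.9, 0.0, 77.76, -95.63]}
[[558.15, -3.61, 158.21], [558.45, -3.6, 158.66]]
cap 1105 [558.98071043  -3.10735975  24.87882652]
34 354 [558.37482611  -3.51851506  34.70452552]
```

View pics/w13b.png

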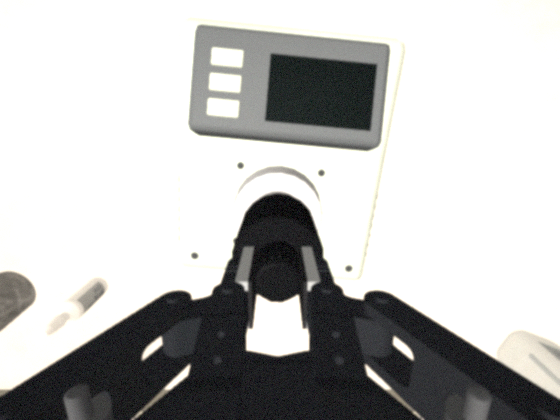

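The cap is over the turret, off by (+0.6, +0.4). I'll correct that and descend over the neck.

Call:
send_rows(
  dp=[
    [-0.6, -0.4, -2],
    [-0.6, -0.4, -5],
    [-0.6, -0.4, -8],
    [-0.6, -0.4, -11],
    [-0.6, -0.4, -12],
  ],
  rot=[
    [0, 0, 0],
    [0, 0, 0],
    [0, 0, 0],
    [0, 0, 0],
    [0, 0, 0],
  ],
)

```text
time: 14.3
tool_pos: [557.0, -3.8, 145.2]
tcp_rot: [-180.0, -0.0, 90.0]
ft_force: [0.5, 0.2, -1.0]
finger_gap: 20.7
```

Call:
send_rows(
  dp=[
    [0, 0, -1],
    [0, 0, -2],
    [0, 0, -3],
    [0, 0, -4],
    [0, 0, -4],
  ],
  rot=[
    [0, 0, 0],
    [0, 0, 0],
    [0, 0, 0],
    [0, 0, 0],
    [0, 0, 0],
  ],
)

```text
time: 14.92
tool_pos: [557.4, -3.9, 142.0]
tcp_rot: [180.0, 0.0, 90.0]
ft_force: [-0.5, 0.6, 3.7]
finger_gap: 20.1
```

There is 3.7 N at about the expected height (vial contact), so the cap is over the neck. Pressing on in small steps.

Call:
send_rows(
  dp=[
    [0, 0, -1],
    [0, 0, -2],
    [0, 0, -3],
    [0, 0, -4],
    [0, 0, -4],
  ],
  rot=[
    [0, 0, 0],
    [0, 0, 0],
    [0, 0, 0],
    [0, 0, 0],
    [0, 0, 0],
  ],
)

```text
time: 15.55
tool_pos: [557.4, -3.9, 137.8]
tcp_rot: [180.0, 0.0, 90.0]
ft_force: [-0.3, -0.6, 6.3]
finger_gap: 20.8
```

Call:
send_rows(
  dp=[
    [0, 0, -0.5],
    [0, 0, -1],
    [0, 0, -1.5],
    [0, 0, -1.5],
  ],
  rot=[
    [0, 0, 0],
    [0, 0, 0],
    [0, 0, 0],
    [0, 0, 0],
  ],
)

```text
time: 16.05
tool_pos: [557.5, -3.9, 136.5]
tcp_rot: [180.0, 0.0, 90.0]
ft_force: [-0.7, -1.0, 5.8]
finger_gap: 20.8
```

Call:
send_rows(
  dp=[
    [0, 0, -0.5],
    [0, 0, -1],
    [0, 0, -1],
    [0, 0, -1],
  ],
  rot=[
    [0, 0, 0],
    [0, 0, 0],
    [0, 0, 0],
    [0, 0, 0],
  ],
)

```text
time: 16.55
tool_pos: [557.5, -3.9, 135.6]
tcp_rot: [180.0, 0.0, 90.0]
ft_force: [0.3, -0.6, 6.2]
finger_gap: 20.6
```

Call:
send_rows(
  dp=[
    [0, 0, -0.5],
    [0, 0, -0.5],
    [0, 0, -0.5],
  ],
  rot=[
    [0, 0, 0],
    [0, 0, 0],
    [0, 0, 0],
  ],
)

```text
time: 16.92
tool_pos: [557.5, -3.9, 135.2]
tcp_rot: [180.0, 0.0, 90.0]
ft_force: [-1.7, -0.9, 6.2]
finger_gap: 20.3
```

Call:
send_rows(
  dp=[
    [0, 0, -0.5],
    [0, 0, -0.5],
    [0, 0, -0.5],
  ],
  rot=[
    [0, 0, 0],
    [0, 0, 0],
    [0, 0, 0],
  ],
)

```text
time: 17.3
tool_pos: [557.6, -3.9, 134.7]
tcp_rot: [180.0, 0.0, 90.0]
ft_force: [-0.8, -0.3, 7.5]
finger_gap: 20.5
```

Call:
send_rows(
  dp=[
    [0, 0, -0.5],
    [0, 0, -0.5],
    [0, 0, -0.5],
  ],
  rot=[
    [0, 0, 0],
    [0, 0, 0],
    [0, 0, 0],
  ],
)

```text
time: 17.68
tool_pos: [557.7, -3.9, 134.5]
tcp_rot: [179.9, 0.0, 90.0]
ft_force: [-1.7, -0.9, 8.9]
finger_gap: 20.0
```

Run:
```python
from h import *
d=snapw("w14")
cv2.imwrite("pics/w14b.png",cv2.convertScaleAbs(d["pixels"][:,:,::-1],alpha=1.6))
W=cloud(d)
cv2.imwrite("pics/c14.png",cv2.convertScaleAbs(cv2.resize(d["pixels"][160:310,205:350,::-1],None,fx=4,fy=4,interpolation=cv2.INTER_CUBIC),alpha=2))
```

```text
{'time': 17.68, 'tool_pos': [557.67, -3.87, 134.5], 'tcp_rot': [179.93, 0.01, 90.01], 'ft_force': [-1.66, -0.9, 8.94], 'finger_gap': 20.02, 'joint_pos': [-5.67, 5.49, 99.23, -0.0, 75.21, -95.68]}
```

View pics/c14.png

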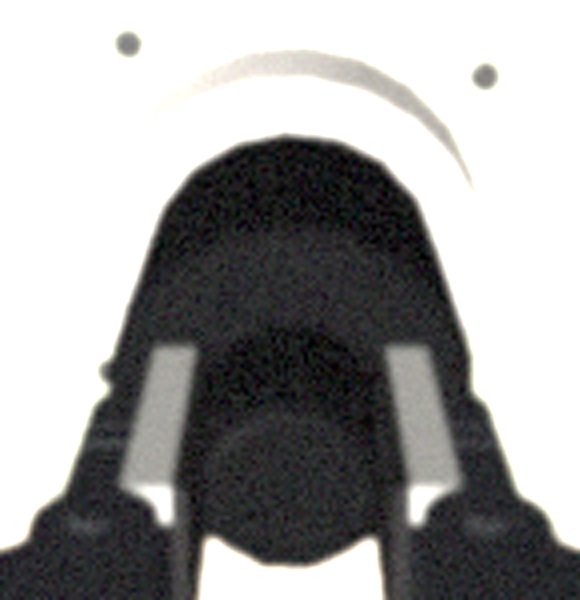

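Force is starting to rise faster than the spring alone, and the cap is centred and close to the flange. I'll press on in small steps towards about 25 to 30 N.

Call:
send_rows(
  dp=[
    [0, 0, -0.5],
    [0, 0, -1],
    [0, 0, -1],
    [0, 0, -1],
  ],
  rot=[
    [0, 0, 0],
    [0, 0, 0],
    [0, 0, 0],
    [0, 0, 0],
  ],
)

```text
time: 18.23
tool_pos: [557.9, -3.8, 134.4]
tcp_rot: [179.9, 0.0, 90.0]
ft_force: [-5.0, -0.6, 14.4]
finger_gap: 20.8
```

Call:
send_rows(
  dp=[
    [0, 0, -0.5],
    [0, 0, -1],
    [0, 0, -1],
    [0, 0, -1],
  ],
  rot=[
    [0, 0, 0],
    [0, 0, 0],
    [0, 0, 0],
    [0, 0, 0],
  ],
)

```text
time: 18.73
tool_pos: [558.2, -3.8, 134.4]
tcp_rot: [179.9, 0.0, 90.0]
ft_force: [-7.5, 0.2, 20.8]
finger_gap: 20.1
```

The hard stop is at TCP z 134.4, with about 6 N per mm beyond it. A side force of -7.5 N in x is building, so I'll ease x back and add a little push.

Call:
send_rows(
  dp=[
    [-0.5, 0, -0.5],
    [-1, 0, -1],
    [-1, 0, -1],
    [-1, 0, -1],
  ],
  rot=[
    [0, 0, 0],
    [0, 0, 0],
    [0, 0, 0],
    [0, 0, 0],
  ],
)

```text
time: 19.23
tool_pos: [557.9, -3.8, 134.3]
tcp_rot: [179.8, 0.0, 90.0]
ft_force: [-7.1, 0.7, 25.6]
finger_gap: 20.6
```

Run:
```python
from h import *
from scipy.optimize import least_squares
from bench import vision
d=snapw("w15");t=(d["world_from_camera"]@np.linalg.inv(d["T_tool_cam"]))[:3,3]
W=cloud(d);sub=W[140:305,200:350].reshape(-1,3)
for lo,hi in((-62,-50),(-50,-38),(-38,-25)):
    q=sub[(sub[:,2]>t[2]+lo)&(sub[:,2]<t[2]+hi)];q=q[np.abs(np.hypot(*(q[:,:2]-t[:2]).T)-25)<3]
    print("cap",lo,len(q),least_squares(lambda c:np.hypot(q[:,0]-c[0],q[:,1]-c[1])-c[2],[*t[:2],25],loss="soft_l1").x)
q=sub[(sub[:,2]>50)&(sub[:,2]<64)];q=q[np.abs(np.hypot(q[:,0]-558.4,q[:,1]+3.5)-34)<3]
print("flange",len(q),least_squares(lambda c:np.hypot(q[:,0]-c[0],q[:,1]-c[1])-c[2],[558,-3.5,34],loss="soft_l1").x)
r_=np.hypot(sub[:,0]-558.4,sub[:,1]+3.5);top=sub[(r_>27)&(r_<33)&(sub[:,2]>60)&(sub[:,2]<80)]
print("flange z",np.median(top[:,2]))
k=sub[(np.hypot(*(sub[:,:2]-t[:2]-[.8,.5]).T)<9)&(sub[:,2]>t[2]-5)];print("knob top z",np.median(k[:,2]),len(k))
b=sub[(np.abs(np.hypot(*(sub[:,:2]-t[:2]-[.8,.5]).T)-18)<3)&(sub[:,0]<t[0]-8)&(sub[:,2]>t[2]-25)&(sub[:,2]<t[2]-10)];print("bell top z",np.median(b[:,2]),len(b))
cv2.imwrite("pics/w15b.png",cv2.convertScaleAbs(d["pixels"][:,:,::-1],alpha=1.6))
s=vision.snapshot("side");cv2.imwrite("pics/s15.png",cv2.resize(s["pixels"][160:290,210:390,::-1],None,fx=4,fy=4,interpolation=cv2.INTER_CUBIC))
```

```text
{'time': 19.23, 'tool_pos': [557.9, -3.85, 134.31], 'tcp_rot': [179.75, 0.02, 90.02], 'ft_force': [-7.07, 0.67, 25.63], 'finger_gap': 20.65, 'joint_pos': [-5.66, 5.37, 99.38, 0.01, 75.0, -95.68]}
cap -62 315 [558.32733058  -3.30572456  24.88147568]
cap -50 377 [558.4157893   -3.35558664  24.8742437 ]
cap -38 502 [558.49660114  -3.42420275  24.8659511 ]
flange 465 [558.49044507  -3.55121111  34.80163394]
flange z 68.69974900571019
knob top z 139.97453292016922 1071
bell top z 117.10213889852822 832
```

View pics/s15.png

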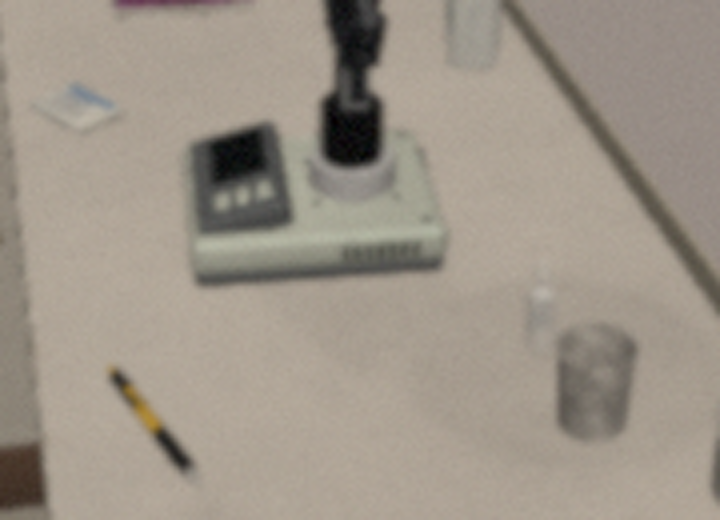

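View pics/w15b.png

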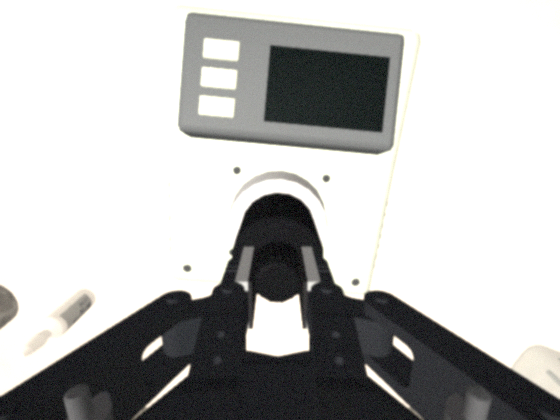

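The cap is home: knob top minus flange is 71.3 mm (72 expected), bell top minus flange 48.4 mm (49), centred within 0.3 mm and tilted under 0.01 rad. One hold to check it stays steady, then I'll hand in.

Call:
send_rows(
  dp=[
    [0, 0, 0],
    [0, 0, 0],
    [0, 0, 0],
    [0, 0, 0],
    [0, 0, 0],
  ],
  rot=[
    [0, 0, 0],
    [0, 0, 0],
    [0, 0, 0],
    [0, 0, 0],
    [0, 0, 0],
  ],
)

```text
time: 19.95
tool_pos: [557.9, -3.8, 134.3]
tcp_rot: [179.8, 0.0, 90.0]
ft_force: [-7.0, 2.1, 24.4]
finger_gap: 20.5
```

Run:
```python
from bench import r,job
print(job.hand_in());s=r.sense();print(s["time"],s["tool_pos"],s["ft_force"],s["finger_gap"])
```

```text
the job is handed in; nothing more can be done
None
the job is handed in; nothing more can be done
```

I stood the vial upright in the well and let it go, then put the black cap over it and pressed it down to the stop. I handed in at about 20 s with the cap still gripped and pressed. No verdict came back, and no state could be read after the hand-in.

**Vial:** My first grip caught the vial's shoulder, so I reopened and gripped about 12 mm lower before lifting. After release, its top measured about 122 mm above the worktop and within about 1 mm of the well axis, as expected with the lifter at rest.

**Cap:**
- **Seating:** The TCP height stopped changing at 134.3 mm as I pushed further, so the cap was against the hard stop. The knob top measured 71.3 mm above the flange, against 72 nominal, and the bell top 48.4 mm, against 49. Both shortfalls are within the calibration error.
- **Alignment:** The cap was centred within about 0.3 mm and tilted less than 0.01 rad.
- **Force:** The push held steady at 24–26 N over the last 0.7 s, leaving roughly 17 N on the flange after the lifter spring.

**Not fully clean:** A side force of about 7 N in x remained at the end, and easing x back by 1 mm did not remove it. I could not measure the lifter travel or the force on the vial directly; I inferred both from the cap height and the push force.

**Other objects:** The arm stayed well clear of them. The ones in the last pictures (gauze, pen, ampoule, cup) were standing or lying as before. I did not re-measure any of their positions.

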